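# Hang the gauge on the safety hook, scale outward

### The arm

A 6-joint arm with a two-finger parallel gripper is mounted at the origin on a cart in front of the work surface, level with it; the furniture and walls round the work are solid. World frame = base frame: x ahead of the robot, y to its left, z up, the work surface at z = 0. Lengths are in m, angles in rad, forces in N, time in s.
With the tool pointing down it reaches from about 0.35 to 0.775 m from the base axis. Payload 7.3 kg.
Tool frame: the origin (TCP) lies at the very end of the fingers, on their centre line; the grasp point (between the pads) lies 19 mm behind it; z points along the fingers, y is the line along which they close (so a half turn about z gives the same grasp; the last joint's range is limited). The gripper opens to 92 mm and grips with 3 to 60 N. Pads are 19 mm wide; open, the fingers measure 130 mm over their backs; the gripper's body (75 mm by 190 mm) begins 47 mm behind the grasp point.
Start: joints at [1.196, 0.342, 1.524, -0, 1.275, -0.146], TCP at [0.119, 0.511, 0.227] pointing down, gripper open.
Joint ranges: [-2.53, 2.53], [-0.77, 2.02], [0.04, 2.7], [-1, 4.14], [0.28, 2.66], [-3.11, 3.11]. Speed limits (rad/s): [2.57, 2.57, 3.14, 3.14, 3.14, 3.14].

### API

Orientations are given as [roll, pitch, yaw] about the fixed x, y, z axes, in that order (R = Rz(yaw) Ry(pitch) Rx(roll)).
In Python, from cell import observe, read_camera, get_calibration, hand_in, search_frame gives the robot as it stands.
- The arm moves only by the tool step_arm, never from a script. Its argument "commands" is a list of rows, each an object with "translation": the shift along the tool's x, y, z in mm, a list of three; "roll": the turn about the tool's z in rad. In form: [{"translation": [x, y, z], "roll": roll}, ...]. A call has 1 to 20 rows; each row shifts and turns the commanded pose from where the row before left it, along the tool's axes as they then stand; what a row does not reach is not made up. A row lasts 1/12 s, in which the tool goes at most 41.7 mm and 7.16 degrees, less where a joint would pass 70% of its speed; a pose out of reach is approached as far as the arm can. A call is refused whole if a number of a shift passes 41.7 or a number of a turn 0.125, either way. A call with a gripper value outside its range is refused whole. "fingers" is the opening, from 0 (shut) to 1 (fully open), set as the call begins (left out, the last holds). The fingers move at their own pace and stop on an object; "grip_force" is the grip in N (left out, the last holds). Time passes only in rows, so rows that do not move let the fingers close. It gives the time, the measured TCP pose, the force, the opening and the grip force at its end, in the units of the state.
- observe(): the state, without advancing time (a new reading comes with each control period).
- read_camera(name): name is "scene" or "top"; returns the picture (400x640x3 uint8, red, green, blue); there is no depth.
- get_calibration(name): a dict with "camera_matrix" (3x3 intrinsics, pixels), "world_from_camera" (4x4, takes a point from camera to world coordinates). Camera axes: x right, y up, looking along -z (the intrinsics and any distortion apply to the point x, -y, -z); pixel columns grow to the right and rows downward; lengths in m; the calibration is good to about 2 mm. A picture is of the moment at which its call begins. get_calibration takes no time and is no camera call.
- hand_in(): hands the job in; it is judged then, once.
Trained networks look in the newest picture that a camera, given by its name, has taken for a name from the list of things; names that differ only in an ending like _2 or _b are one class to them, and where a whole thing is asked for, a point or a joint stands for the part that bears it (a point fixed in the world has none). Each returns a list of dicts, best first, with "confidence" (0 to 1); they miss things now and then, are a little off and sometimes report something else, mostly with a low value. They report only what shows in the picture. A call takes as long as a camera call. They do not tell look-alikes from the thing itself.
- search_frame(camera, name): "at" ([x, y, z] in m, in world coordinates, good to about 4 mm: the middle of the surface that is visible of it).
The state is a dict: "time": time; "qpos": joint angles; "qvel": joint speeds; "joint_efforts": joint torques, N m; "tool_pos": TCP position; "tool_rot": TCP orientation; "contact_force": force on the tool from outside, world axes, zero at the start; "torque": the same for the moment, N m; "opening": finger opening in m; "grip_force": force on a finger pad.
Only numpy, scipy, OpenCV 4.12 (cv2) and the standard library are available. Lean on these libraries where they do the work, as an engineer would, in place of code of your own. Each camera call takes 0.05 s, during which the arm holds its last target. There are 200 camera calls.

### The job

Take the yellow-faced graduated gauge out of its wooden block and hang it by its hole on the stand's safety hook, with the graduated face outward (away from the post). The hook arm is not always clamped at the same depth, so feel your way: pass the hole over the upturned tip, push gently back against the orange sprung keeper (never more than 20 N in all on the stand, keeper and tip added up) until the plate is clear behind the tip, lower it fully onto the arm and let go so that it stays caught there. Leave the grease jar, the brake caliper and the roll of tape where they are.

Things in the scene. Friction and masses are not known exactly. Their poses are not given: they have to be found in the camera images.
- gauge_centre (a point): Centre of the loose gauge, an aluminium plate (mm) 130 tall (z), 6 thick (x), 0.1 kg: blade 32 wide (y), head 46 wide over the top 62. The graduated face (yellow, black scale lines) is its -x face; the other is bare metal. A hole through it along x, 14 wide, 28 tall, has its centre 27 above this point. Grip the head's side edges (46) from above, level with the hole.
- block: Fixed wooden block 60 (x) by 70 (y) by 40 tall; origin at the centre of its underside. An upright slot 8 (x) by 36 (y), 32 deep, open at the top, holds the gauge's blade upright, the gauge's foot 8 above the bench and its axes parallel to the block's; the gauge lifts straight out.
- stand: Fixed hook stand; origin on the bench under its blue post (22 square; socket 34 by 30, top 205 above the bench). -x points outward, the way the hook arm reaches. Base plate 110 by 90 by 10, from 70 in front of the post's axis to 40 behind. When the gauge hangs, the upper edge of its hole rests on the arm's top side, 194 above the bench (gauge centre 153 above the bench).
- hook_nominal (a point): Point fixed to the stand: 85 out (-x) from the post's axis, 190 up; axes as the stand's. The hook arm, a level steel rod 8 thick, runs at this height along x. Its end (8 thick) turns straight up, top 204 above the bench. The upturned tip's axis is nominally here, but the arm is clamped up to 12 mm farther out or in, which this pose does not show; it does not slip.
- keeper_nominal (a point): Front face of the orange sprung keeper disc (30 across, round the arm) if the arm were nominal; the keeper shares the arm's hidden shift. It rests 1.5 mm behind the tip's rear side, so the 6 mm plate fits only once the keeper is pushed in (+x) over 4.5 mm. It yields from 2 N, 0.6 N more per mm (about 5.5 N at 6 mm), hard stop 9 mm in. It then clamps the plate to the tip.
- grease_jar_mid (a point): Bystander: middle of the upright grease jar with a black lid, 54 diameter, 70 tall.
- caliper_mid (a point): Bystander: middle of the black brake caliper, 30 by 55 by 36 tall.
- tape_mid (a point): Bystander: middle of the roll of blue tape lying flat, 62 diameter, 19 tall.
Mind the look-alikes: they are no part of the job. Of the things that look like the part that bears gauge_centre, the largest one is meant.

How it is judged:
On the way:
1. the gauge is lifted clear of its block (z of gauge_centre in the frame of block above 0.12 m), for 0.1 s.
At the end, for the whole second after the job is handed in: The gauge hangs released and at rest on the arm behind the upturned tip: centre within 4 mm of 153 mm above the bench, within 7 mm sideways of the arm, 58 to 96 mm out from the post axis, graduated face outward, square to the arm within 0.2 rad and upright within 0.15 rad (z of gauge_centre in the frame of stand between 0.149 and 0.157 m and y of gauge_centre in the frame of stand between -0.007 and 0.007 m and x of gauge_centre in the frame of stand between -0.096 and -0.058 m and x of stand in the frame of gauge_centre above 0.03 m and angle between the x axis of gauge_centre and the x axis of stand, either way round below 0.2 rad and angle between gauge_centre's own z axis and vertical below 0.15 rad and contact force between the fingers and gauge below 0.1 N and linear speed of gauge below 0.02 m/s); the robot touches nothing.
It fails at once if the gauge or the fingers press on the stand, hook or keeper with more than 20 N in all (contacts added up) (contact force between any of gauge, the fingers and stand above 20 N).
It fails at once if the grease jar is shifted by more than 20 mm (distance of grease_jar_mid from where it was at the start of the episode above 0.02 m).
It fails at once if the caliper is shifted by more than 20 mm (distance of caliper_mid from where it was at the start of the episode above 0.02 m).
It fails at once if the tape is shifted by more than 20 mm (distance of tape_mid from where it was at the start of the episode above 0.02 m).
It also fails if it takes over 51 s, if anything falls off the work surface, if the arm or the gripper's body presses on something with over 40 N, if the wrist force passes 120 N, or if a joint passes its speed limit or range.

## Working session

There is one attempt and no reset: what is moved stays moved. The work goes in short steps, Python scripts to look and compute and a tool call to move; the robot and the scene stay as the last step left them, time stands still between calls to the robot, and variables do not carry over. Pictures are saved under pics/ and viewed, at most 10 in all, crops included, and the job is handed in when it is done.

Besides the shell and the picture viewer there is one more tool, called by a JSON object that holds its "fn" and its "kwargs", one argument or row to a line. step_arm: Moves the arm, as the interface text tells. Its arguments: {"type":"object","properties":{"commands":{"type":"array"},"fingers":{"type":"number"},"grip_force":{"type":"number"}},"required":["commands"]}

```bash
mkdir -p pics; python3 - <<'E'
from cell import *
import cv2,json
for c in("scene","top"):
    im=read_camera(c); cv2.imwrite(f"pics/{c}0.png",im[:,:,::-1])
    k=get_calibration(c); print(c,k["camera_matrix"],k["world_from_camera"])
    for n in("gauge_centre","block","stand","hook_nominal","keeper_nominal","grease_jar_mid","caliper_mid","tape_mid"):
        print(n,[([round(x,3) for x in d["at"]],round(d["confidence"],2)) for d in search_frame(c,n)])
print(observe())
E
```

```text
scene [[432.49695258   0.         320.96395724]
 [  0.         432.49695258 198.08493589]
 [  0.           0.           1.        ]] [[ 0.46375191  0.66881064 -0.58105635  0.07947106]
 [-0.88596324  0.35142839 -0.30260076 -0.22706838]
 [ 0.00181709  0.65512625  0.75551723  0.80822455]
 [ 0.          0.          0.          1.        ]]
gauge_centre [([0.599, 0.074, 0.052], 0.86), ([0.589, 0.164, 0.101], 0.78), ([0.646, -0.092, 0.016], 0.7), ([0.593, 0.251, 0.055], 0.49)]
block [([0.573, 0.157, 0.039], 0.92)]
stand [([0.649, -0.093, 0.013], 0.8)]
hook_nominal [([0.646, -0.088, 0.009], 0.74)]
keeper_nominal [([0.646, -0.095, 0.011], 0.78)]
grease_jar_mid [([0.392, -0.041, 0.07], 0.76)]
caliper_mid [([0.759, 0.156, 0.026], 0.77)]
tape_mid [([0.76, -0.103, 0.02], 0.92)]
top [[469.49457917   0.         310.60809669]
 [  0.         469.49457917 198.04455352]
 [  0.           0.           1.        ]] [[-0.03618639  0.97018773 -0.23963786  0.37677124]
 [-0.99934416 -0.03545239  0.00737442  0.06197309]
 [-0.00134117  0.23974755  0.97083434  1.06599382]
 [ 0.          0.          0.          
[... 459 characters left out ...]
, -0.083, 0.012], 0.7)]
{'time': 0.9, 'qpos': array([ 1.19595903e+00,  3.41957407e-01,  1.52405651e+00,  3.32946878e-06,
        1.27541211e+00, -1.46014180e-01]), 'qvel': array([-0.00183037, -0.00121603, -0.00012108, -0.00031752, -0.00072352,
       -0.00186911]), 'joint_efforts': array([ 8.37951739e-04, -4.31104839e+01, -2.44483674e+01,  7.17594009e-02,
        4.82241414e-02, -4.51983863e-05]), 'tool_pos': array([0.11908423, 0.51135232, 0.22677784]), 'tool_rot': array([3.14142733e+00, 2.10927025e-05, 2.91276856e+00]), 'contact_force': array([ 0.70355337, -0.0837861 ,  0.3188481 ]), 'torque': array([-0.00147666, -0.01721819, -0.00841106]), 'grip_force': 0.0, 'opening': 0.09178241649310319}
```

View pics/scene0.png

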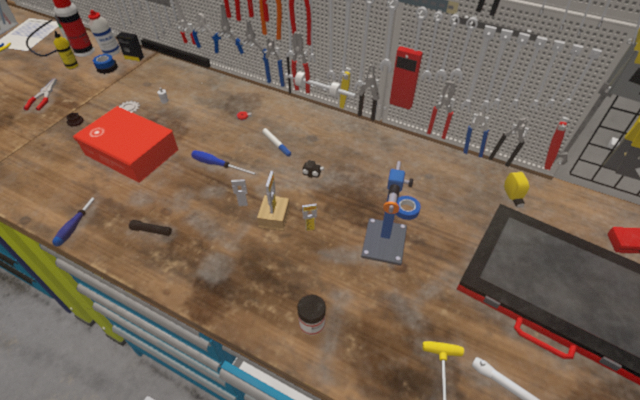

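View pics/top0.png

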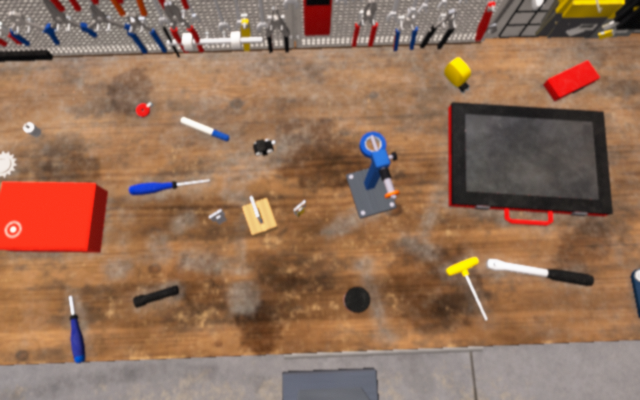

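Scene picture: the tall plate in the wooden block is at (270,190), with look-alikes at (240,190) and (310,215). The stand is at (390,215), with its orange keeper at (391,207). In the top picture the block is at (259,212) and the hook's keeper at (391,193). I choose the plate in the block, since it is the largest, and check it in a close crop.

```bash
python3 - <<'E'
import cv2,numpy as np
s=cv2.imread("pics/scene0.png");t=cv2.imread("pics/top0.png")
def c(im,x,y,w,h,W,H):return cv2.resize(im[y:y+h,x:x+w],(W,H),interpolation=cv2.INTER_CUBIC)
a=np.hstack([c(s,225,165,100,75,400,300),c(s,350,155,100,75,400,300)])
b=np.hstack([c(t,200,175,120,90,400,300)[:, :400],c(t,335,125,100,75,400,300)])
cv2.imwrite("pics/crop0.png",np.vstack([a,b]))
E
```

```text
(no output)
```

View pics/crop0.png

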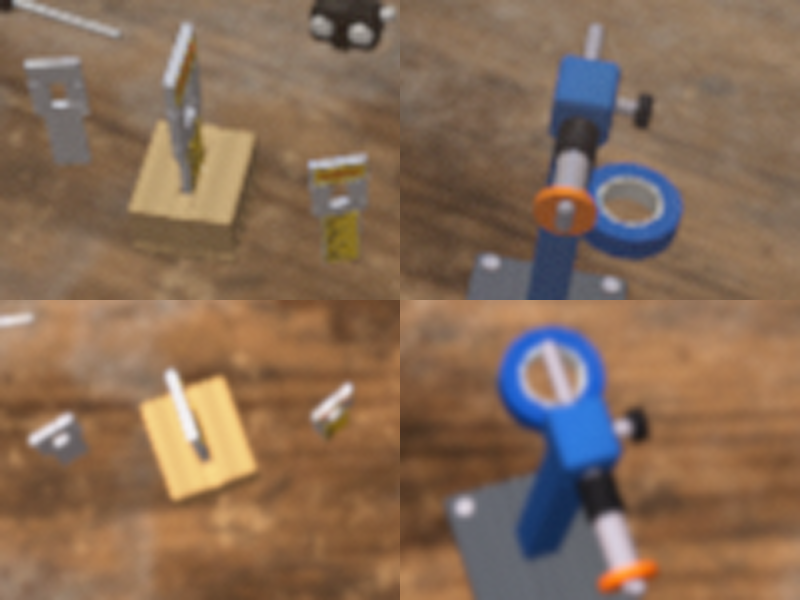

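The crop shows that the plate in the block has a yellow face on its -y (right-hand) side. It is the largest of the three, which settles the choice. Next I magnify the block and stand to pick out points.

```bash
python3 - <<'E'
import cv2,numpy as np
s=cv2.imread("pics/scene0.png");t=cv2.imread("pics/top0.png")
def c(im,x,y,w=50,h=37.5):
    M=np.float32([[8,0,-8*x+3.5],[0,8,-8*y+3.5]])
    o=cv2.warpAffine(im,M,(400,300),flags=cv2.INTER_CUBIC)
    for k in range(0,50,10):cv2.putText(o,str(x+k),(k*8,10),0,.35,(255,255,255),1);o[::6,k*8+3]=255
    for k in range(0,38,10):cv2.putText(o,str(y+k),(0,k*8+10),0,.35,(255,255,255),1);o[k*8+3,::6]=255
    return o
cv2.imwrite("pics/crop1.png",np.vstack([np.hstack([c(s,250,190),c(s,360,218)]),np.hstack([c(t,236,190),c(t,348,183)])]))
E
```

```text
(no output)
```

View pics/crop1.png

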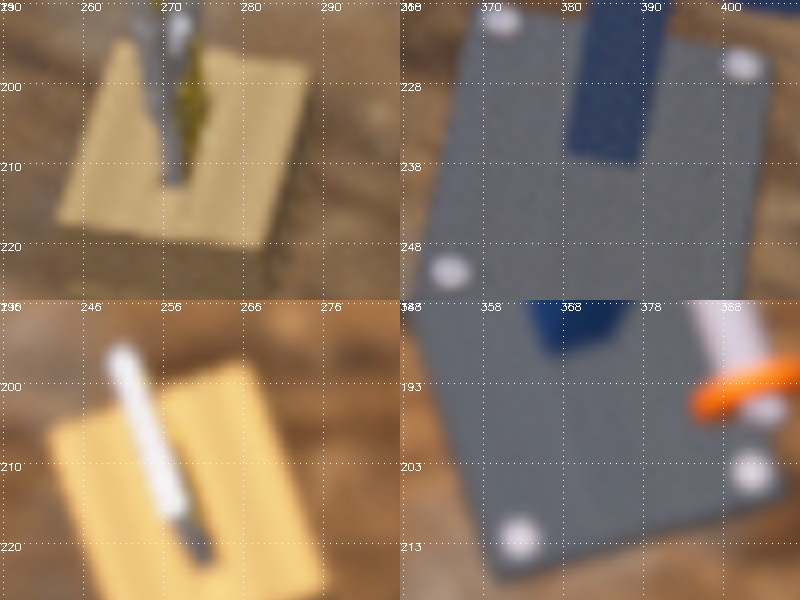

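The crop gives block-top corners in scene of (264.4,194.6), (288.1,198.1), (282.1,220.6), (256.9,217.1), and in top of (241.6,205.9), (266.6,197.1), (276.3,224.6). The base plate's front corners in top are (359.5,217.6) and (395.8,207); its back corners in scene are (368.4,218.9) and (406.1,224.5). The plate's top edge in top runs from (250.9,195.6) to (257.2,215.9). I fit poses to these.

```bash
cat >h.py <<'E'
import numpy as np
from scipy.optimize import least_squares
from cell import *
C={c:get_calibration(c) for c in("scene","top")}
def proj(c,p):
    K=C[c]["camera_matrix"];T=np.linalg.inv(C[c]["world_from_camera"])
    q=(T@np.append(p,1))[:3]; q=q*[1,-1,-1]; v=K@q; return v[:2]/v[2]
def plane(c,uv,z):
    K=C[c]["camera_matrix"];W=C[c]["world_from_camera"]
    d=W[:3,:3]@(np.linalg.inv(K)@np.append(uv,1)*[1,-1,-1]); o=W[:3,3]
    return o+d*(z-o[2])/d[2]
def tri(uv1,uv2):  # scene, top
    f=lambda p:np.r_[proj("scene",p)-uv1,proj("top",p)-uv2]
    r=least_squares(f,[.6,0,.1]);return r.x,r.fun
def place(q,p):
    c,s=np.cos(q[2]),np.sin(q[2]);return np.array([q[0]+c*p[0]-s*p[1],q[1]+s*p[0]+c*p[1],p[2]])
def fit(obs,q0):
    f=lambda q:np.concatenate([proj(c,place(q,p))-uv for c,p,uv in obs])
    r=least_squares(f,q0,loss="soft_l1");return r.x,r.fun.reshape(-1,2)
E
python3 - <<'E'
from h import *
np.set_printoptions(precision=4,suppress=True)
# block axes: x ~ +y world, y ~ -x world ; corners
B=lambda x,y:(x*.03,y*.035,.04)
ob=[("scene",B(1,-1),(264.4,194.6)),("scene",B(-1,-1),(288.1,198.1)),("scene",B(-1,1),(282.1,220.6)),("scene",B(1,1),(256.9,217.1)),
("top",B(1,-1),(241.6,205.9)),("top",B(-1,-1),(266.6,197.1)),("top",B(-1,1),(276.3,224.6))]
print("block",*fit(ob,[.59,.165,1.57]))
print("gauge only",*fit([("top",(0,-.023,.138),(250.9,195.6)),("top",(0,.023,.138),(257.2,215.9))],[.59,.165,1.57]))
S=lambda x,y:(x/1e3,y/1e3,.01)
os=[("top",S(-70,45),(359.5,217.6)),("top",S(-70,-45),(395.8,207)),("scene",S(40,45),(368.4,218.9)),("scene",S(40,-45),(406.1,224.5)),
("scene",S(-11,11),(380.6,237)),("scene",S(-11,-11),(389.4,238.3))]
q,r=fit(os,[.66,-.08,0]);print("stand",q,r)
for n,p in("tip",(-.085,0,.204)),("back",(0,0,.19)):
  P=place(q,p);print(n,P,proj("scene",P),proj("top",P))
P,e=tri((391,207.5),(393.5,197));print("tip tri",P,e)
c,s=np.cos(q[2]),np.sin(q[2]);print("in stand",np.array([[c,s],[-s,c]])@(P[:2]-q[:2]),P[2])
E
```

```text
block [0.5942 0.1679 1.9071] [[-1.3748 -0.4298]
 [-0.1973 -1.1238]
 [-0.2601 -0.435 ]
 [-1.0559 -0.0044]
 [ 0.7354  0.0655]
 [ 0.8725 -0.5907]
 [ 2.0017  0.3988]]
gauge only [0.5941 0.1702 1.8545] [[-0.1049 -0.347 ]
 [ 0.1037  0.3381]]
stand [ 0.6656 -0.0859  0.2259] [[ 0.558  -0.0598]
 [ 1.7261  0.6055]
 [ 0.0388 -2.3838]
 [ 0.5312 -0.2435]
 [-1.5275 -0.4609]
 [-0.6968  0.2571]]
tip [ 0.5827 -0.1049  0.204 ] [389.2388 207.0688] [395.5064 198.5319]
back [ 0.6656 -0.0859  0.19  ] [395.0091 179.4706] [381.2146 159.5883]
tip tri [ 0.5894 -0.1049  0.1949] [-1.0398  0.2831  0.8805 -0.6918]
in stand [-0.0785 -0.0015] 0.19486193105158744
```

{"fn": "step_arm", "kwargs": {
  "commands": [
    {"translation": [0, 0, 0], "roll": 0.1142},
    {"translation": [0, 0, 0], "roll": 0.1142},
    {"translation": [0, 0, 0], "roll": 0.1142},
    {"translation": [0, 0, 0], "roll": 0.1142},
    {"translation": [0, 0, 0], "roll": 0.1142},
    {"translation": [0, 0, 0], "roll": 0.1142},
    {"translation": [0, 0, 0], "roll": 0.1142},
    {"translation": [0, 0, 0], "roll": 0.1142},
    {"translation": [0, 0, 0], "roll": 0.1142}
  ],
  "fingers": 1
}}

```text
time: 1.65
tool_pos: [0.119, 0.5114, 0.2267]
tool_rot: [3.142, -0.0, 1.879]
contact_force: [0.3, 0.3, 0.1]
opening: 0.0921
grip_force: 0.0
```

{"fn": "step_arm", "kwargs": {
  "commands": [
    {"translation": [-23.6, 17.3, 0], "roll": 0},
    {"translation": [-23.6, 17.3, 0], "roll": 0},
    {"translation": [-23.6, 17.3, 0], "roll": 0},
    {"translation": [-23.6, 17.3, 0], "roll": 0},
    {"translation": [-23.6, 17.3, 0], "roll": 0},
    {"translation": [-23.6, 17.3, 0], "roll": 0},
    {"translation": [-23.6, 17.3, 0], "roll": 0},
    {"translation": [-23.6, 17.3, 0], "roll": 0},
    {"translation": [-23.6, 17.3, 0], "roll": 0},
    {"translation": [-23.6, 17.3, 0], "roll": 0},
    {"translation": [-23.6, 17.3, 0], "roll": 0},
    {"translation": [-23.6, 17.3, 0], "roll": 0},
    {"translation": [-23.6, 17.3, 0], "roll": 0},
    {"translation": [-23.6, 17.3, 0], "roll": 0},
    {"translation": [-23.6, 17.3, 0], "roll": 0},
    {"translation": [-23.6, 17.3, 0], "roll": 0},
    {"translation": [-23.6, 17.3, 0], "roll": 0},
    {"translation": [-23.6, 17.3, 0], "roll": 0},
    {"translation": [-23.6, 17.3, 0], "roll": 0},
    {"translation": [-23.6, 17.3, 0], "roll": 0}
  ]
}}

```text
time: 3.32
tool_pos: [0.595, 0.1684, 0.2267]
tool_rot: [3.142, -0.0, 1.885]
contact_force: [0.4, -0.1, -0.1]
opening: 0.0917
grip_force: 0.0
```

{"fn": "step_arm", "kwargs": {
  "commands": [
    {"translation": [0, 0, 18], "roll": 0},
    {"translation": [0, 0, 18], "roll": 0},
    {"translation": [0, 0, 18], "roll": 0},
    {"translation": [0, 0, 18], "roll": 0},
    {"translation": [0, 0, 0], "roll": 0}
  ]
}}

```text
time: 3.73
tool_pos: [0.592, 0.1689, 0.1508]
tool_rot: [-3.135, -0.001, 1.885]
contact_force: [-1.1, -0.3, -0.2]
opening: 0.092
grip_force: 0.0
```

```bash
cat >>h.py <<'E'
import cv2
def zoom(im,x,y,k=8):
    M=np.float32([[k,0,-k*x+k/2-.5],[0,k,-k*y+k/2-.5]])
    o=cv2.warpAffine(np.ascontiguousarray(im[:,:,::-1]),M,(400,500),flags=cv2.INTER_CUBIC)
    for a in range(0,400//k,10):cv2.putText(o,str(x+a),(a*k,10),0,.35,(255,255,255),1);o[::6,a*k+k//2]=255
    for a in range(0,500//k,10):cv2.putText(o,str(y+a),(0,a*k+10),0,.35,(255,255,255),1);o[a*k+k//2,::6]=255
    return o
def shot(name,s,t,k=8):
    cv2.imwrite(f"pics/{name}.png",np.hstack([zoom(read_camera("scene"),*s,k),zoom(read_camera("top"),*t,k)]))
E
python3 - <<'E'
from h import *
shot("hover",(245,150),(232,165))
E
```

```text
(no output)
```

View pics/hover.png

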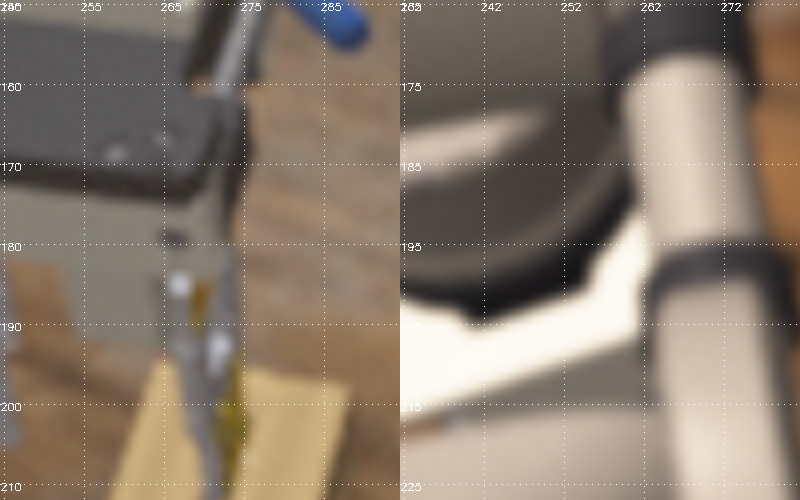

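The scene crop shows the plate's lit top edge at (267,185) with the gripper just above it, roughly centred. In the top view the arm hides the plate. The finger clearance is about 20 mm each side, so I descend.

{"fn": "step_arm", "kwargs": {
  "commands": [
    {"translation": [0, 0, 12], "roll": 0},
    {"translation": [0, 0, 12], "roll": 0},
    {"translation": [0, 0, 12], "roll": 0},
    {"translation": [0, 0, 12], "roll": 0},
    {"translation": [0, 0, 12], "roll": 0},
    {"translation": [0, 0, 8], "roll": 0},
    {"translation": [0, 0, 5], "roll": 0},
    {"translation": [0, 0, 0], "roll": 0},
    {"translation": [0, 0, 0], "roll": 0}
  ]
}}

```text
time: 4.58
tool_pos: [0.5945, 0.1695, 0.0825]
tool_rot: [3.14, 0.0, 1.885]
contact_force: [-0.2, 0.1, -1.1]
opening: 0.0919
grip_force: 0.0
```

{"fn": "step_arm", "kwargs": {
  "commands": [
    {"translation": [0, 0, 0], "roll": 0},
    {"translation": [0, 0, 0], "roll": 0},
    {"translation": [0, 0, 0], "roll": 0},
    {"translation": [0, 0, 0], "roll": 0},
    {"translation": [0, 0, 0], "roll": 0},
    {"translation": [0, 0, 0], "roll": 0},
    {"translation": [0, 0, 0], "roll": 0},
    {"translation": [0, 0, 0], "roll": 0}
  ],
  "fingers": 0.3,
  "grip_force": 25
}}

```text
time: 5.25
tool_pos: [0.594, 0.1694, 0.0817]
tool_rot: [-3.142, -0.0, 1.885]
contact_force: [0.1, -0.1, 0.8]
opening: 0.0461
grip_force: 25.0
```

{"fn": "step_arm", "kwargs": {
  "commands": [
    {"translation": [0, 0, -5], "roll": 0},
    {"translation": [0, 0, -10], "roll": 0},
    {"translation": [0, 0, -15], "roll": 0},
    {"translation": [0, 0, -15], "roll": 0},
    {"translation": [0, 0, -15], "roll": 0},
    {"translation": [0, 0, -15], "roll": 0},
    {"translation": [0, 0, -15], "roll": 0},
    {"translation": [0, 0, -10], "roll": 0},
    {"translation": [0, 0, -5], "roll": 0},
    {"translation": [0, 0, 0], "roll": 0}
  ]
}}

```text
time: 6.08
tool_pos: [0.5945, 0.1695, 0.1883]
tool_rot: [3.139, 0.0, 1.885]
contact_force: [-0.3, -0.4, -0.9]
opening: 0.0458
grip_force: 25.0
```

{"fn": "step_arm", "kwargs": {
  "commands": [
    {"translation": [0, 0, 0], "roll": 0.1185},
    {"translation": [0, 0, 0], "roll": 0.1185},
    {"translation": [0, 0, 0], "roll": 0.1185},
    {"translation": [0, 0, 0], "roll": 0.1185},
    {"translation": [0, 0, 0], "roll": 0.1185},
    {"translation": [0, 0, 0], "roll": 0.1185},
    {"translation": [0, 0, 0], "roll": 0.1185},
    {"translation": [0, 0, 0], "roll": 0.1185},
    {"translation": [0, 0, 0], "roll": 0.1185},
    {"translation": [0, 0, 0], "roll": 0.1185},
    {"translation": [0, 0, 0], "roll": 0.1185},
    {"translation": [0, 0, 0], "roll": 0.1185},
    {"translation": [0, 0, 0], "roll": 0.1185},
    {"translation": [0, 0, 0], "roll": 0.1185}
  ]
}}

```text
time: 7.25
tool_pos: [0.5935, 0.1693, 0.1856]
tool_rot: [-3.141, 0.002, 0.22]
contact_force: [-0.3, -0.2, -1.1]
opening: 0.0457
grip_force: 25.0
```

{"fn": "step_arm", "kwargs": {
  "commands": [
    {"translation": [-9.8, 18.9, 0], "roll": 0},
    {"translation": [-9.8, 18.9, 0], "roll": 0},
    {"translation": [-9.8, 18.9, 0], "roll": 0},
    {"translation": [-9.8, 18.9, 0], "roll": 0},
    {"translation": [-9.8, 18.9, 0], "roll": 0},
    {"translation": [-9.8, 18.9, 0], "roll": 0},
    {"translation": [-9.8, 18.9, 0], "roll": 0},
    {"translation": [-9.8, 18.9, 0], "roll": 0},
    {"translation": [-9.8, 18.9, 0], "roll": 0},
    {"translation": [-9.8, 18.9, 0], "roll": 0},
    {"translation": [-9.8, 18.9, 0], "roll": 0},
    {"translation": [-9.8, 18.9, 0], "roll": 0},
    {"translation": [-9.8, 18.9, 0], "roll": 0},
    {"translation": [-9.8, 18.9, 0], "roll": 0},
    {"translation": [0, 0, 0], "roll": 0},
    {"translation": [0, 0, 0], "roll": 0},
    {"translation": [0, 0, 0], "roll": 0}
  ]
}}

```text
time: 8.67
tool_pos: [0.5193, -0.1188, 0.1861]
tool_rot: [-3.14, 0.001, 0.226]
contact_force: [0.2, 0.2, -1.6]
opening: 0.0455
grip_force: 25.0
```

```bash
python3 - <<'E'
from h import *
shot("stage",(365,175),(372,160))
o=observe();print(o["tool_pos"],o["tool_rot"],proj("scene",o["tool_pos"]),proj("top",o["tool_pos"]))
E
```

```text
[ 0.51958901 -0.118352    0.18637825] [-3.14092131e+00  3.80029970e-04  2.26910572e-01] [381.78403065 240.75389129] [403.61787202 232.8444363 ]
```

View pics/stage.png

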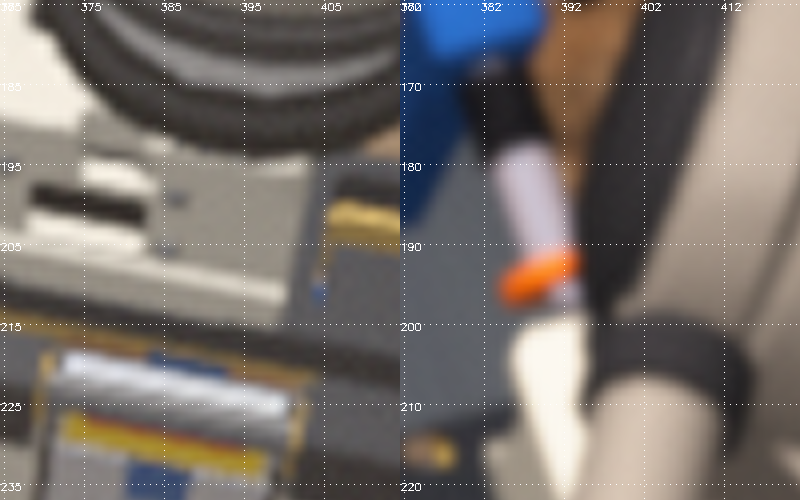

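The scene crop shows the yellow face towards the camera (outward). The plate's lit top edge runs from (372.3,219.8) to (400.8,224.8). In the top crop the keeper is at (388,194), and the plate is hidden under the arm. I now work out the offset of the plate from the arm, using the same camera for both so that its bias cancels.

```bash
python3 - <<'E'
from h import *
np.set_printoptions(precision=4,suppress=True)
y=.226;R=np.array([[np.cos(y),np.sin(y)],[-np.sin(y),np.cos(y)]]);o0=np.array([.6656,-.0859])
S=lambda P:R@(P[:2]-o0)
o=observe();print("tcp in stand",S(o["tool_pos"]),o["tool_pos"])
zt=o["tool_pos"][2]+.0563
a=plane("scene",(372.3,219.8),zt);b=plane("scene",(400.8,224.8),zt)
print("gauge top",S(a),S(b),S((a+b)/2),np.linalg.norm(a-b),"pix pred",proj("scene",np.r_[o["tool_pos"][:2],zt]))
K=[]
for c in("scene","top"):
    im=cv2.imread(f"pics/{c}0.png");h=cv2.cvtColor(im,cv2.COLOR_BGR2HSV)
    m=cv2.inRange(h,(4,170,150),(16,255,255));m[:, :375]=0;m[:,410:]=0;m[:185]=0;m[222:]=0
    ys,xs=np.nonzero(m);print(c,len(xs),xs.min(),xs.max(),ys.min(),ys.max());cx=((xs.min()+xs.max())/2,(ys.min()+ys.max())/2);print(cx,S(plane(c,cx,.190)))
    K.append(cx)
p,e=tri(*K);print("keeper tri",S(p),p[2],e)
print("tip", S(plane("scene",(391,207.5),.204)),S(plane("top",(393.5,197),.204)))
# arm direction: socket->keeper rod centreline, back rod end
for c,u in("scene",(398.75,162)),("top",(372,136.5)):print("rod back",c,S(plane(c,u,.190)))
E
```

```text
tcp in stand [-0.1496  0.0011] [ 0.5196 -0.1184  0.1864]
gauge top [-0.1526  0.0226] [-0.151  -0.0246] [-0.1518 -0.001 ] 0.04719188037661932 pix pred [385.4594 221.0069]
scene 27 384 396 202 205
(np.float64(390.0), np.float64(203.5)) [-0.064   0.0001]
top 48 385 399 190 197
(np.float64(392.0), np.float64(193.5)) [-0.0711  0.0002]
keeper tri [-0.0724  0.0011] 0.19877993038807396 [-0.6085  0.1658  0.5132 -0.4028]
tip [-0.0852 -0.0032] [-0.0812  0.0028]
rod back scene [ 0.0507 -0.0002]
rod back top [0.0508 0.0035]
```

{"fn": "step_arm", "kwargs": {
  "commands": [
    {"translation": [5, 0, 2], "roll": 0},
    {"translation": [5, 0, 2], "roll": 0},
    {"translation": [5, 0, 2], "roll": 0},
    {"translation": [5, 0, 2], "roll": 0},
    {"translation": [5, 0, 2], "roll": 0},
    {"translation": [5, 0, 0], "roll": 0},
    {"translation": [5, 0, 0], "roll": 0},
    {"translation": [5, 0, 0], "roll": 0},
    {"translation": [5, 0, 0], "roll": 0},
    {"translation": [0, 0, 0], "roll": 0},
    {"translation": [0, 0, 0], "roll": 0},
    {"translation": [0, 0, 0], "roll": 0}
  ]
}}

```text
time: 9.77
tool_pos: [0.5633, -0.1092, 0.1767]
tool_rot: [-3.141, 0.0, 0.226]
contact_force: [0.8, 0.6, -1.1]
opening: 0.0456
grip_force: 25.0
```

```bash
python3 - <<'E'
from h import *
shot("near",(370,190),(365,160),9)
o=observe();print(o["tool_pos"],o["tool_rot"],o["contact_force"])
E
```

```text
[ 0.56322635 -0.10921894  0.17676027] [-3.14151410e+00  3.84042026e-05  2.25822736e-01] [ 0.09289082  0.73200421 -0.78883081]
```

View pics/near.png

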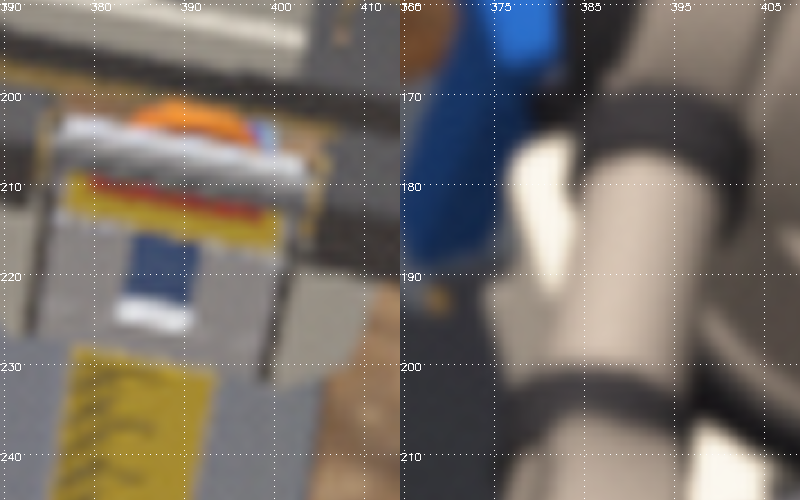

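The scene crop shows the plate's top edge from about (376.4,203) to (403.4,208.5) and the keeper's upper arc just behind it, from 384 to 398, centred near u=391. The hole is at (387,220), with the blue post showing through it. I compare lateral positions by fitting the keeper's outline.

```bash
python3 - <<'E'
from h import *
np.set_printoptions(precision=4,suppress=True)
y=.226;R=np.array([[np.cos(y),np.sin(y)],[-np.sin(y),np.cos(y)]]);o0=np.array([.6656,-.0859])
S=lambda P:R@(P[:2]-o0)
q=[*o0,y];th=np.linspace(0,6.283,60)
def disc(c,xk,yk):
    P=np.array([proj(c,place(q,(xk+dx,yk+.015*np.cos(t),.19+.015*np.sin(t)))) for t in th for dx in(0,.004)])
    return np.r_[P.min(0),P.max(0)]
for c in("scene","top"):
    im=cv2.imread(f"pics/{c}0.png");im=cv2.resize(im[180:225,370:415],None,fx=8,fy=8,interpolation=cv2.INTER_CUBIC)
    h=cv2.cvtColor(im,cv2.COLOR_BGR2HSV)
    m=cv2.inRange(h,(4,190,140),(16,255,255))
    n,l,st,_=cv2.connectedComponentsWithStats(m);i=1+st[1:,4].argmax();x,yy,w,hh=st[i,:4]
    ob=np.array([x,yy,x+w,yy+hh])/8-.5+np.array([370,180,370,180])
    r=least_squares(lambda v:disc(c,*v)-ob,[-.08,0],x_scale=.01,diff_step=1e-3,loss="soft_l1");print(c,ob,"keeper front in stand",r.x,r.fun)
g=plane("scene",(389.9,205.8),.233);print("gauge",S(g),"tcp",S(observe()["tool_pos"]))
print("lateral tip",S(plane("scene",(391.1,208.2),.204)))
E
```

```text
scene [384.    202.125 397.125 206.875] keeper front in stand [-0.0663 -0.0009] [-1.6445 -4.6732  1.6062  2.9564]
top [384.875 189.875 399.    197.   ] keeper front in stand [-0.073   0.0003] [-0.7976 -0.1671  0.7932  0.1645]
gauge [-0.1067 -0.0009] tcp [-0.105   0.0002]
lateral tip [-0.0868 -0.0036]
```

```bash
python3 - <<'E'
import cv2,numpy as np
im=cv2.imread("pics/scene0.png")
h=cv2.cvtColor(im,cv2.COLOR_BGR2HSV)
print("r-b"); d=im[:,:,2].astype(int)-im[:,:,0]
print("     ",*[f"{x:4d}" for x in range(381,404)])
for y in range(199,218):print(y,*[f"{v:4d}" for v in d[y,381:404]])
print("min(b,g,r)")
for y in range(199,218):print(y,*[f"{v:4d}" for v in im[y,381:404].min(1)])
E
```

```text
r-b
       381  382  383  384  385  386  387  388  389  390  391  392  393  394  395  396  397  398  399  400  401  402  403
199   48   48   47   44   44   22  -21  -17    1    4   -4   -9   -2    5    6   -1  -43  -91 -106 -104  -94  -71  -47
200   47   45   45   45   40   10  -21   -6    7    4   -3   -6   -1    4    6   -3  -58  -96 -107  -85  -46  -26  -10
201   49   46   43   42   46   43   40   65   71   63   56   49   35   25   20   -9  -78 -103  -85  -37   -4    8    9
202   51   48   44   56   97  122  130  149  163  163  158  145  110   93   84   31  -76 -103  -54  -10    9   11   11
203   54   51   58   95  139  161  158  157  159  163  161  161  157  157  149   88  -20  -81  -39   -8    9   12    9
204   51   51   78  120  135  131  115  109  107   93   87  100  128  142  145  131   60  -32  -44  -11   14   20   23
205   51   53   85  115  111  104   99   96   71   30   19   37   78  103  113  127  112   16  -38  -13   27   41   47
206   52   54   78   99   99  101  102   89   41    7   -3   11   46   92  101  108  109   57  -27  -17   33   55   55
207   50   51   78  100
[... 2857 characters left out ...]
   61   72   68   66   63   59   70   82   79   64   42   36   46   59   63   63   48   51   54   60   54
213   52   51   59   73   51   54   66   69   71   68   64   61   62   64   65   59   47   40   41   40   47   52   55
214   50   50   55   68   53   49   49   52   56   58   61   61   61   68   69   58   43   40   44   42   44   45   46
215   54   54   60   65   52   49   51   49   48   52   50   50   49   69   73   76   61   42   38   41   42   43   46
216   60   58   67   62   51   49   54   48   54   51   52   50   53   76   71   72   77   66   46   43   40   42   40
217   57   55   72   60   50   50   53   48   51   53   50   47   54   75   65   68   73   77   76   67   50   45   38
```

```bash
python3 - <<'E'
from h import *
np.set_printoptions(precision=4,suppress=True)
y=.226;R=np.array([[np.cos(y),np.sin(y)],[-np.sin(y),np.cos(y)]]);o0=np.array([.6656,-.0859])
S=lambda P:R@(P[:2]-o0)
q=[*o0,y];th=np.linspace(0,6.283,60)
def disc(c,xk,yk):
    P=np.array([proj(c,place(q,(xk+dx,yk+.015*np.cos(t),.19+.015*np.sin(t)))) for t in th for dx in(0,.004)])
    return np.r_[P.min(0),P.max(0)]
ob=np.array([383,201.5,398.2,213])
r=least_squares(lambda v:disc("scene",*v)-ob,[-.08,0],x_scale=.01,diff_step=1e-3);print(r.x,r.fun)
print("tip top",S(plane("scene",(391,205.7),.204)),"tip mid-front low",S(plane("scene",(390.2,211.),.190)))
im=read_camera("scene");d=im[:,:,0].astype(int)-im[:,:,2]
print("min rows near gauge top");m=im.min(2)
print("    ",*[f"{x:3d}" for x in range(372,410)])
for v in range(199,214):print(v,*[f"{a:3d}" for a in m[v,372:410]])
E
```

```text
[-0.075  -0.0023] [-0.6486 -0.4561  0.6444  0.4339]
tip top [-0.081  -0.0026] tip mid-front low [-0.0819 -0.003 ]
min rows near gauge top
     372 373 374 375 376 377 378 379 380 381 382 383 384 385 386 387 388 389 390 391 392 393 394 395 396 397 398 399 400 401 402 403 404 405 406 407 408 409
199  87  83  80  75  71  74  72  71  70  66  62  63  62  63  60  57  55  52  55  53  57  56  54  57  58  58  55  58  63  65  67  71  71  74  79  81  85  85
200 100  99  95  85  80  84  76  76  75  74  74  73  69  71  69  67  62  59  57  57  56  54  55  54  53  55  54  53  57  55  55  54  60  59  63  63  67  72
201 101  96  96  86  86  89  79  77  78  79  80  79  79  75  78  75  67  67  66  64  65  62  60  59  60  58  57  52  58  55  54  56  56  58  54  56  57  60
202  98  98  97  86  85 112 121 112 106  97  88  81  80  71  66  71  67  63  66  70  68  66  64  64  66  66  68  68  64  57  57  57  56  55  53  55  56  53
203 100  99  95  88  96 162 190 188 186 175 148 124 103  91  77  69  61  54  56  60  58  57  56  59  68 104 114 122 103  80  66  64  59  61  58  62  57  55
204  97  99 101 105 132 1
[... 834 characters left out ...]
 112 116 120 130 140 144 149 155 159 163 170 181 165 123 100  96  92  90  89
210  53  64  78  89 114 102  55  49  52  55  59  64  65  72  79  89  94  90  90  88 101 107 112 114 113 115 121 128 138 142 149 150 135 105  94  91  93  90
211  58  78  82  77 101  97  56  46  49  46  46  47  50  49  56  58  62  66  70  74  91  93  91  88  87  98 106 108 113 116 118 122 114  95  91  91  92  93
212  67  92  89  71 100  89  55  50  52  48  50  48  47  47  47  47  46  45  50  53  60  58  64  70  75  88  96  90  93  97  95 100  94  84  78  83  84  88
213 107 114  94  86 134 125  93  84  70  63  62  56  53  50  48  50  47  47  44  43  49  45  47  49  54  56  62  64  72  89  91  81  76  66  62  64  68  68
```

Within the scene camera, the hook lies about 1.7 mm to the tool's +y of the plate, and the tip is about 18 mm ahead of the plate's face. I correct sideways, then advance in small steps and watch the force. The grip is lowered so that it would slip before 20 N.

{"fn": "step_arm", "kwargs": {
  "commands": [
    {"translation": [2, 0.6, 0], "roll": 0},
    {"translation": [2, 0.6, 0], "roll": 0},
    {"translation": [2, 0.5, 0], "roll": 0},
    {"translation": [2, 0, 0], "roll": 0},
    {"translation": [2, 0, 0], "roll": 0},
    {"translation": [2, 0, 0], "roll": 0},
    {"translation": [1, 0, 0], "roll": 0},
    {"translation": [0, 0, 0], "roll": 0},
    {"translation": [0, 0, 0], "roll": 0}
  ],
  "grip_force": 15
}}

```text
time: 10.67
tool_pos: [0.5765, -0.1079, 0.1766]
tool_rot: [-3.141, 0.0, 0.226]
contact_force: [1.0, 0.6, -3.0]
opening: 0.0458
grip_force: 15.0
```

{"fn": "step_arm", "kwargs": {
  "commands": [
    {"translation": [1, 0, 0], "roll": 0},
    {"translation": [1, 0, 0], "roll": 0},
    {"translation": [1, 0, 0], "roll": 0},
    {"translation": [0, 0, 0], "roll": 0},
    {"translation": [0, 0, 0], "roll": 0}
  ]
}}

```text
time: 11.08
tool_pos: [0.5795, -0.1072, 0.1767]
tool_rot: [-3.142, -0.0, 0.226]
contact_force: [0.4, -0.6, -1.4]
opening: 0.0455
grip_force: 15.0
```

{"fn": "step_arm", "kwargs": {
  "commands": [
    {"translation": [0.7, 0, 0], "roll": 0},
    {"translation": [0.7, 0, 0], "roll": 0},
    {"translation": [0.6, 0, 0], "roll": 0},
    {"translation": [0, 0, 0], "roll": 0}
  ]
}}

```text
time: 11.42
tool_pos: [0.5815, -0.1067, 0.1767]
tool_rot: [-3.142, -0.0, 0.226]
contact_force: [-0.3, 0.2, -0.8]
opening: 0.0461
grip_force: 15.0
```

{"fn": "step_arm", "kwargs": {
  "commands": [
    {"translation": [0.5, 0, 0], "roll": 0},
    {"translation": [0.5, 0, 0], "roll": 0},
    {"translation": [0, 0, 0], "roll": 0},
    {"translation": [0, 0, 0], "roll": 0}
  ]
}}

```text
time: 11.75
tool_pos: [0.5823, -0.1065, 0.1767]
tool_rot: [-3.142, -0.0, 0.226]
contact_force: [0.2, -0.8, -0.9]
opening: 0.046
grip_force: 15.0
```

{"fn": "step_arm", "kwargs": {
  "commands": [
    {"translation": [0.5, 0, 0], "roll": 0},
    {"translation": [0.5, 0, 0], "roll": 0},
    {"translation": [0.5, 0, 0], "roll": 0},
    {"translation": [0, 0, 0], "roll": 0},
    {"translation": [0, 0, 0], "roll": 0}
  ]
}}

```text
time: 12.17
tool_pos: [0.5838, -0.1062, 0.1767]
tool_rot: [-3.142, -0.0, 0.226]
contact_force: [-1.2, -0.2, -2.6]
opening: 0.0458
grip_force: 15.0
```

{"fn": "step_arm", "kwargs": {
  "commands": [
    {"translation": [0.5, 0, 0], "roll": 0},
    {"translation": [0.5, 0, 0], "roll": 0},
    {"translation": [0, 0, 0], "roll": 0},
    {"translation": [0, 0, 0], "roll": 0},
    {"translation": [0, 0, 0], "roll": 0}
  ]
}}

```text
time: 12.58
tool_pos: [0.5848, -0.106, 0.1767]
tool_rot: [-3.142, -0.0, 0.226]
contact_force: [-0.2, 1.6, -2.1]
opening: 0.0458
grip_force: 15.0
```

```bash
python3 - <<'E'
from h import *
f=[]
for i in range(4):
    im=read_camera("scene");f.append(observe()["contact_force"])
print(np.round(np.mean(f,0),2),observe()["time"])
M=np.float32([[16,0,-16*370],[0,16,-16*185]])
cv2.imwrite("pics/tip.png",cv2.warpAffine(np.ascontiguousarray(im[:,:,::-1]),M,(640,600),flags=cv2.INTER_CUBIC))
E
```

```text
[-0.28  0.12 -1.32] 12.7833
```

View pics/tip.png

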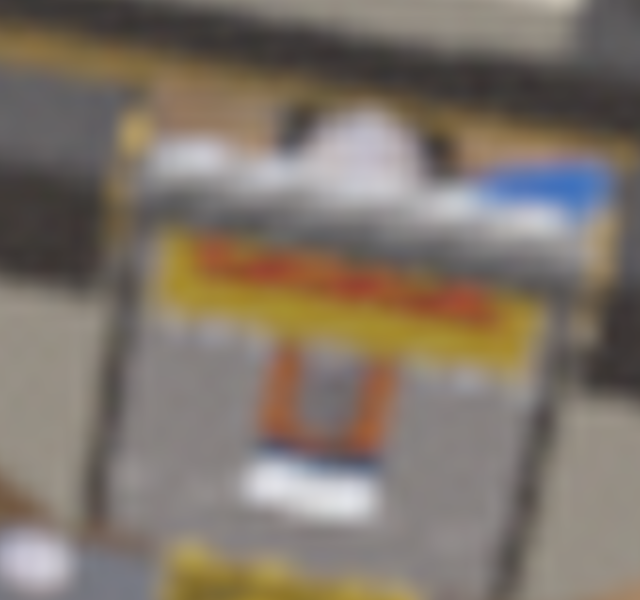

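The crop shows the grey tip centred in the hole at (391,210), with the orange keeper showing evenly on both sides. I advance further.

{"fn": "step_arm", "kwargs": {
  "commands": [
    {"translation": [0.5, 0, 0], "roll": 0},
    {"translation": [0.5, 0, 0], "roll": 0},
    {"translation": [0.5, 0, 0], "roll": 0},
    {"translation": [0.5, 0, 0], "roll": 0},
    {"translation": [0, 0, 0], "roll": 0},
    {"translation": [0, 0, 0], "roll": 0}
  ]
}}

```text
time: 13.28
tool_pos: [0.5868, -0.1055, 0.1767]
tool_rot: [-3.142, -0.0, 0.226]
contact_force: [-0.1, -0.1, -1.7]
opening: 0.0459
grip_force: 15.0
```

{"fn": "step_arm", "kwargs": {
  "commands": [
    {"translation": [0.5, 0, 0], "roll": 0},
    {"translation": [0.5, 0, 0], "roll": 0},
    {"translation": [0.5, 0, 0], "roll": 0},
    {"translation": [0, 0, 0], "roll": 0},
    {"translation": [0, 0, 0], "roll": 0}
  ]
}}

```text
time: 13.7
tool_pos: [0.5882, -0.1052, 0.1767]
tool_rot: [-3.142, -0.0, 0.226]
contact_force: [0.8, 0.3, -2.2]
opening: 0.0458
grip_force: 15.0
```

{"fn": "step_arm", "kwargs": {
  "commands": [
    {"translation": [0.5, 0, 0], "roll": 0},
    {"translation": [0.5, 0, 0], "roll": 0},
    {"translation": [0.5, 0, 0], "roll": 0},
    {"translation": [0, 0, 0], "roll": 0},
    {"translation": [0, 0, 0], "roll": 0}
  ]
}}

```text
time: 14.12
tool_pos: [0.5897, -0.1049, 0.1767]
tool_rot: [-3.141, -0.0, 0.226]
contact_force: [0.7, -0.1, -2.0]
opening: 0.0457
grip_force: 15.0
```

{"fn": "step_arm", "kwargs": {
  "commands": [
    {"translation": [0.5, 0, 0], "roll": 0},
    {"translation": [0.5, 0, 0], "roll": 0},
    {"translation": [0.5, 0, 0], "roll": 0},
    {"translation": [0, 0, 0], "roll": 0},
    {"translation": [0, 0, 0], "roll": 0}
  ]
}}

```text
time: 14.53
tool_pos: [0.5911, -0.1045, 0.1767]
tool_rot: [-3.141, -0.0, 0.226]
contact_force: [-0.8, 0.9, -1.3]
opening: 0.0461
grip_force: 15.0
```

```bash
cat >f.py <<'E'
from h import *
f=[]
for i in range(8): read_camera("top");f.append(observe()["contact_force"])
f=np.array(f);f[:,:2]=f[:,:2]@np.array([[.9746,-.2241],[.2241,.9746]])
print("force in stand axes",f.mean(0).round(2),f.std(0).round(2),observe()["time"],observe()["tool_pos"].round(4))
E
python3 f.py
```

```text
force in stand axes [ 0.2   0.29 -1.26] [0.35 0.42 0.4 ] 14.9333 [ 0.5911 -0.1045  0.1767]
```

{"fn": "step_arm", "kwargs": {
  "commands": [
    {"translation": [0.5, 0, 0], "roll": 0},
    {"translation": [0.5, 0, 0], "roll": 0},
    {"translation": [0.5, 0, 0], "roll": 0},
    {"translation": [0, 0, 0], "roll": 0},
    {"translation": [0, 0, 0], "roll": 0}
  ]
}}

```text
time: 15.35
tool_pos: [0.5923, -0.1042, 0.1766]
tool_rot: [-3.141, 0.001, 0.226]
contact_force: [-2.4, -0.0, -0.2]
opening: 0.046
grip_force: 15.0
```

```bash
python3 f.py
```

```text
force in stand axes [-2.4   0.16 -0.7 ] [0.37 0.44 0.38] 15.75 [ 0.5925 -0.1042  0.1767]
```

{"fn": "step_arm", "kwargs": {
  "commands": [
    {"translation": [0.5, 0, 0], "roll": 0},
    {"translation": [0.5, 0, 0], "roll": 0},
    {"translation": [0.5, 0, 0], "roll": 0},
    {"translation": [0.5, 0, 0], "roll": 0},
    {"translation": [0.5, 0, 0], "roll": 0},
    {"translation": [0.5, 0, 0], "roll": 0},
    {"translation": [0, 0, 0], "roll": 0},
    {"translation": [0, 0, 0], "roll": 0}
  ]
}}

```text
time: 16.42
tool_pos: [0.5953, -0.1035, 0.1766]
tool_rot: [-3.141, 0.0, 0.226]
contact_force: [-4.1, -0.4, -0.6]
opening: 0.046
grip_force: 15.0
```

```bash
python3 f.py
```

```text
force in stand axes [-4.16  0.52 -0.08] [0.36 0.42 0.28] 16.8167 [ 0.5954 -0.1035  0.1766]
```

{"fn": "step_arm", "kwargs": {
  "commands": [
    {"translation": [0.5, 0, 0], "roll": 0},
    {"translation": [0.5, 0, 0], "roll": 0},
    {"translation": [0.5, 0, 0], "roll": 0},
    {"translation": [0.5, 0, 0], "roll": 0},
    {"translation": [0.5, 0, 0], "roll": 0},
    {"translation": [0.2, 0, 0], "roll": 0},
    {"translation": [0, 0, 0], "roll": 0},
    {"translation": [0, 0, 0], "roll": 0}
  ]
}}

```text
time: 17.48
tool_pos: [0.5978, -0.1029, 0.1766]
tool_rot: [-3.141, 0.001, 0.226]
contact_force: [-6.0, 0.5, -0.4]
opening: 0.046
grip_force: 15.0
```

```bash
python3 f.py
```

```text
force in stand axes [-5.67  1.34  0.32] [0.54 0.51 0.39] 17.8833 [ 0.5978 -0.1029  0.1766]
```

Force slope and size match the keeper: about 6.4 mm in, so the plate is clear behind the tip. Now I lower.

{"fn": "step_arm", "kwargs": {
  "commands": [
    {"translation": [0, 0, 0.5], "roll": 0},
    {"translation": [0, 0, 0.5], "roll": 0},
    {"translation": [0, 0, 0.5], "roll": 0},
    {"translation": [0, 0, 0.5], "roll": 0},
    {"translation": [0, 0, 0.5], "roll": 0},
    {"translation": [0, 0, 0.5], "roll": 0},
    {"translation": [0, 0, 0], "roll": 0}
  ]
}}

```text
time: 18.47
tool_pos: [0.598, -0.1032, 0.1738]
tool_rot: [3.141, 0.0, 0.226]
contact_force: [-5.6, -0.7, 0.6]
opening: 0.0457
grip_force: 15.0
```

```bash
python3 f.py
```

```text
force in stand axes [-5.8   0.12  0.72] [0.49 0.4  0.46] 18.8667 [ 0.5979 -0.1031  0.1737]
```

{"fn": "step_arm", "kwargs": {
  "commands": [
    {"translation": [0, 0, 0.6], "roll": 0},
    {"translation": [0, 0, 0.6], "roll": 0},
    {"translation": [0, 0, 0.6], "roll": 0},
    {"translation": [0, 0, 0.6], "roll": 0},
    {"translation": [0, 0, 0.6], "roll": 0},
    {"translation": [0, 0, 0.6], "roll": 0},
    {"translation": [0, 0, 0.6], "roll": 0},
    {"translation": [0, 0, 0.6], "roll": 0},
    {"translation": [0, 0, 0], "roll": 0}
  ]
}}

```text
time: 19.62
tool_pos: [0.598, -0.1032, 0.1689]
tool_rot: [3.141, 0.0, 0.226]
contact_force: [-5.0, -1.4, -0.4]
opening: 0.046
grip_force: 15.0
```

```bash
python3 f.py
```

```text
force in stand axes [-6.02  0.01  0.23] [0.54 0.35 0.32] 20.0167 [ 0.5979 -0.1032  0.1689]
```

{"fn": "step_arm", "kwargs": {
  "commands": [
    {"translation": [0, 0, 0.6], "roll": 0},
    {"translation": [0, 0, 0.6], "roll": 0},
    {"translation": [0, 0, 0.6], "roll": 0},
    {"translation": [0, 0, 0.6], "roll": 0},
    {"translation": [0, 0, 0.6], "roll": 0},
    {"translation": [0, 0, 0.6], "roll": 0},
    {"translation": [0, 0, 0.6], "roll": 0},
    {"translation": [0, 0, 0.6], "roll": 0},
    {"translation": [0, 0, 0], "roll": 0}
  ]
}}

```text
time: 20.77
tool_pos: [0.598, -0.1032, 0.1641]
tool_rot: [3.141, 0.0, 0.226]
contact_force: [-4.7, -1.0, -0.1]
opening: 0.0462
grip_force: 15.0
```

{"fn": "step_arm", "kwargs": {
  "commands": [
    {"translation": [0, 0, 0.4], "roll": 0},
    {"translation": [0, 0, 0.4], "roll": 0},
    {"translation": [0, 0, 0.4], "roll": 0},
    {"translation": [0, 0, 0], "roll": 0},
    {"translation": [0, 0, 0], "roll": 0}
  ]
}}

```text
time: 21.18
tool_pos: [0.598, -0.1032, 0.163]
tool_rot: [3.141, 0.0, 0.226]
contact_force: [-5.7, -1.7, 0.2]
opening: 0.0459
grip_force: 15.0
```

```bash
python3 f.py
```

```text
force in stand axes [-5.54  0.13  0.71] [0.22 0.61 0.3 ] 21.5833 [ 0.598  -0.1032  0.163 ]
```

{"fn": "step_arm", "kwargs": {
  "commands": [
    {"translation": [0, 0, 0.4], "roll": 0},
    {"translation": [0, 0, 0.4], "roll": 0},
    {"translation": [0, 0, 0], "roll": 0},
    {"translation": [0, 0, 0], "roll": 0}
  ]
}}

```text
time: 21.92
tool_pos: [0.598, -0.1032, 0.1622]
tool_rot: [3.141, 0.0, 0.226]
contact_force: [-6.4, -0.9, 0.3]
opening: 0.0456
grip_force: 15.0
```

{"fn": "step_arm", "kwargs": {
  "commands": [
    {"translation": [0, 0, 0.4], "roll": 0},
    {"translation": [0, 0, 0], "roll": 0},
    {"translation": [0, 0, 0], "roll": 0}
  ]
}}

```text
time: 22.17
tool_pos: [0.598, -0.1032, 0.1618]
tool_rot: [3.141, 0.0, 0.226]
contact_force: [-6.4, -1.9, 0.6]
opening: 0.046
grip_force: 15.0
```

```bash
python3 f.py
```

```text
force in stand axes [-5.6   0.04  0.76] [0.62 0.34 0.45] 22.5667 [ 0.598  -0.1032  0.1618]
```

{"fn": "step_arm", "kwargs": {
  "commands": [
    {"translation": [0, 0, 0.4], "roll": 0},
    {"translation": [0, 0, 0], "roll": 0},
    {"translation": [0, 0, 0], "roll": 0}
  ]
}}

```text
time: 22.82
tool_pos: [0.5981, -0.1032, 0.1615]
tool_rot: [3.141, 0.0, 0.226]
contact_force: [-6.4, -1.3, 1.4]
opening: 0.0459
grip_force: 15.0
```

{"fn": "step_arm", "kwargs": {
  "commands": [
    {"translation": [0, 0, 0.3], "roll": 0},
    {"translation": [0, 0, 0], "roll": 0},
    {"translation": [0, 0, 0], "roll": 0}
  ]
}}

```text
time: 23.07
tool_pos: [0.5981, -0.1032, 0.1615]
tool_rot: [3.141, -0.0, 0.226]
contact_force: [-6.3, -0.8, 2.1]
opening: 0.0459
grip_force: 15.0
```

```bash
python3 f.py
```

```text
force in stand axes [-5.87  0.11  2.53] [0.62 0.6  0.45] 23.4667 [ 0.5981 -0.1032  0.1615]
```

Seated: the vertical force rose and z stopped at 0.1615. I ease back towards the tip and release.

{"fn": "step_arm", "kwargs": {
  "commands": [
    {"translation": [-0.5, 0, 0], "roll": 0},
    {"translation": [-0.5, 0, 0], "roll": 0},
    {"translation": [-0.5, 0, 0], "roll": 0},
    {"translation": [0, 0, 0], "roll": 0},
    {"translation": [0, 0, 0], "roll": 0}
  ]
}}

```text
time: 23.88
tool_pos: [0.597, -0.1035, 0.1614]
tool_rot: [3.141, -0.001, 0.226]
contact_force: [-3.0, -1.0, 3.3]
opening: 0.0455
grip_force: 15.0
```

{"fn": "step_arm", "kwargs": {
  "commands": [
    {"translation": [0, 0, 0], "roll": 0},
    {"translation": [0, 0, 0], "roll": 0},
    {"translation": [0, 0, 0], "roll": 0},
    {"translation": [0, 0, 0], "roll": 0},
    {"translation": [0, 0, 0], "roll": 0},
    {"translation": [0, 0, 0], "roll": 0},
    {"translation": [0, 0, 0], "roll": 0},
    {"translation": [0, 0, 0], "roll": 0}
  ],
  "fingers": 0.75
}}

```text
time: 24.55
tool_pos: [0.5967, -0.1032, 0.161]
tool_rot: [-3.142, -0.0, 0.226]
contact_force: [-0.3, -0.5, 0.4]
opening: 0.0685
grip_force: 0.0
```

{"fn": "step_arm", "kwargs": {
  "commands": [
    {"translation": [0, 0, -4], "roll": 0},
    {"translation": [0, 0, -8], "roll": 0},
    {"translation": [0, 0, -12], "roll": 0},
    {"translation": [0, 0, -12], "roll": 0},
    {"translation": [0, 0, -12], "roll": 0},
    {"translation": [0, 0, -12], "roll": 0},
    {"translation": [0, 0, -12], "roll": 0},
    {"translation": [0, 0, -12], "roll": 0},
    {"translation": [0, 0, -12], "roll": 0},
    {"translation": [0, 0, 0], "roll": 0}
  ]
}}

```text
time: 25.38
tool_pos: [0.5978, -0.1036, 0.2606]
tool_rot: [3.139, -0.005, 0.226]
contact_force: [0.1, -0.8, 0.3]
opening: 0.0691
grip_force: 0.0
```

{"fn": "step_arm", "kwargs": {
  "commands": [
    {"translation": [0, -20, 0], "roll": 0},
    {"translation": [0, -20, 0], "roll": 0},
    {"translation": [0, -20, 0], "roll": 0},
    {"translation": [0, -20, 0], "roll": 0},
    {"translation": [0, -20, 0], "roll": 0},
    {"translation": [0, -20, 0], "roll": 0},
    {"translation": [0, -20, 0], "roll": 0},
    {"translation": [0, -20, 0], "roll": 0},
    {"translation": [0, -20, 0], "roll": 0},
    {"translation": [0, -20, 0], "roll": 0},
    {"translation": [0, 0, 0], "roll": 0},
    {"translation": [0, 0, 0], "roll": 0}
  ]
}}

```text
time: 26.38
tool_pos: [0.5516, 0.0923, 0.257]
tool_rot: [3.141, -0.0, 0.228]
contact_force: [0.7, -1.2, -0.2]
opening: 0.0688
grip_force: 0.0
```

```bash
python3 - <<'E'
from h import *
shot("end",(362,185),(365,160))
print(observe()["time"],observe()["tool_pos"])
E
```

```text
26.4833 [0.55196734 0.09100999 0.25689387]
```

View pics/end.png

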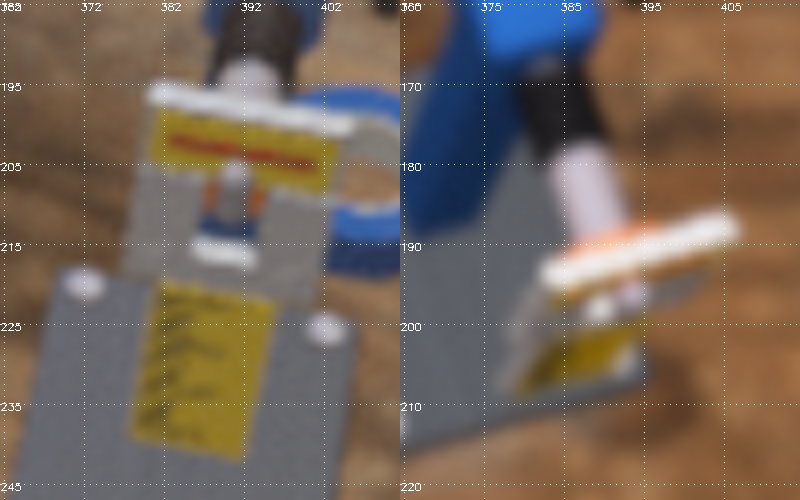

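The final crop shows the gauge hanging on the arm behind the upturned tip (tip at (390.5,208) in front of the plate), with the yellow face outward, upright and square. The gripper is well clear.

```bash
python3 -c "from cell import hand_in;print(hand_in())"
```

```text
the job is handed in; nothing more can be done
None
```

The gauge hangs on the safety hook behind the upturned tip, yellow face outward and released; the job was handed in at about 26.5 s, and the forces I read on the stand never exceeded about 7 N.

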